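# Index the collector's carousel and lay the product bottle on the roller mixer

## Task

The bottle under the collector's needle has been filled. Turn the carousel one station, until it rests in its next detent with the identical empty bottle under the needle, then lift the filled bottle out and lay it gently on its side in the valley between the mixer's two rollers, between the end plates. Leave the empty bottle and the low jar standing in their cups, don't push against the needle arm, and don't disturb the other things on the bench.

Things in the scene. Friction and masses are not known exactly. Their poses are not given: they have to be found in the camera images.
- collector: Fraction collector, fixed: cream round base 280 mm across with the carousel, a dark grey 276 mm deck (top 45 mm high) with five white cups 100 mm from the axis, 72 degrees apart, each a rim 38 mm high, 59 mm inside and 67 mm outside. Origin on the bench at the carousel's axis; +x points to the needle arm's tower (60 mm wide, 230 mm high, 178 to 212 mm from the axis; base ends at 218 mm).
- carousel (a joint): Angle of the carousel (rad) about its upright axis, counter-clockwise from above positive, 0 at the start, with a cup exactly under the needle. A spring detent at every 72 degrees (1.257 rad): let go, it is drawn to the nearest one and rests within about 1 degree; turning takes about 0.2 N m, plus 0.3 N m for each rad/s. Turns either way, no stop within three quarters of a turn.
- carousel_bar (a point): Middle of the carousel's white T-bar handle on its central post, on the axis, 207 mm above the bench. Bar 72 mm long (this point's x), 16 mm thick (y), 36 mm high (186 to 222 mm above the bench); x points to the needle at the start and turns with the carousel. Made to be pinched across its thickness from above and twisted.
- needle_arm: Fixed arm reaching from the tower over the first station: aluminium bar and 32 mm wide black head, from 178 mm to 85 mm from the carousel's axis, 200 to 226 mm high, so the bottle beneath cannot be lifted out. Origin inside the tower, 205 mm high; axes as the collector's.
- needle_tip (a point): Tip of the downward needle, 100 mm from the carousel's axis, 175 mm above the bench, 12 mm over the bottle cap.
- product_bottle: The filled bottle, closed: amber glass with a paper label and black ribbed cap, under the needle at the start. 118 mm high; straight body 56 mm in diameter up to 80 mm, shoulder to 95 mm, cap 40 mm in diameter from 95 to 118 mm. 0.25 to 0.42 kg, centre of mass about 47 mm up. Origin: centre of its underside (45 mm above the bench); z towards the cap.
- product_bottle_mid (a point): Point on the filled bottle's axis 59 mm from its underside, half-way along its length.
- empty_bottle: Empty bottle, same shape and looks, in the station next to the needle on one side or the other. About 0.16 kg. Origin: centre of its underside; z towards the cap.
- rinse_jar: Low clear jar with white lid, 56 mm in diameter, 54 mm high, in the station next to the needle on the other side. Origin: centre of its underside; z up.
- roller_mixer: Bottle roller mixer, fixed, off (rollers do not turn): cream base 250 mm (x) by 120 mm (y), 40 mm high; two rollers along x, 25 mm in diameter with rubber bands, axes 58 mm above the bench and 38 mm apart (y = -19, +19 mm); aluminium end plates with inner faces at x = -104, +104 mm, 86 mm wide, tops 76 mm above the bench. Origin: on the bench under its middle.
- valley (a point): Where the bottle's axis runs when it lies between the rollers: mid-length of the mixer, 94 mm above the bench; axes as the mixer's, x along the rollers. The cap may point either way.
- beaker: Bystander: glass beaker, 68 mm in diameter, 85 mm high. Origin: centre of its underside.
- spanner: Bystander: steel spanner 150 mm long, lying flat along its x; origin under its middle.
- vial_rack: Bystander: aluminium vial rack 120 mm (x) by 50 mm, 52 mm high with its vials. Origin: centre of its underside.
- wash_bottle: Bystander: white wash bottle 60 mm in diameter, 190 mm high with its bent spout. Origin: centre of its underside.
- solvent_bottle: Bystander: glass solvent bottle 86 mm in diameter, 180 mm high. Origin: centre of its underside.
- fittings_tray: Bystander: grey tray 130 by 90 mm, 26 mm high. Origin: centre of its underside.
- tape_spool: Bystander: white tape spool 60 mm in diameter, 16 mm high, lying flat. Origin: centre of its underside.
Mind the look-alikes: they are no part of the job. What is shaped like the rinse_jar but brown or orange is not meant. What is shaped like the product_bottle but purple is not meant.

How it is judged (in metres and radians):
On the way, in this order (a step that is already met when the one before it is completed fails the run):
1. the carousel has been turned one station and rests in its detent, the empty bottle standing in its cup under the needle and the filled bottle still standing in its own ((value of joint carousel between 1.19664 and 1.31664 rad or value of joint carousel between -1.31664 and -1.19664 rad) and velocity of joint carousel between -0.1 and 0.1 rad/s and horizontal distance between empty_bottle and needle_tip below 0.011 m and height (world z) of each of empty_bottle, product_bottle below 0.05 m and angle between each of empty_bottle, product_bottle's own z axis and vertical below 0.15 rad and contact force between the fingers and carousel below 0.05 N), for 0.2 s.
2. the filled bottle has been lifted clear of its cup (height (world z) of product_bottle_mid above 0.16 m and horizontal distance between product_bottle and needle_tip above 0.05 m), for 0.1 s.
3. the filled bottle lies on its side in the valley between the rollers, let go (x of product_bottle_mid in the frame of valley between -0.042 and 0.042 m and y of product_bottle_mid in the frame of valley between -0.006 and 0.006 m and z of product_bottle_mid in the frame of valley between -0.005 and 0.005 m and angle between the z axis of product_bottle and the x axis of roller_mixer, either way round below 0.09 rad and linear speed of product_bottle below 0.02 m/s and angular speed of product_bottle below 0.3 rad/s and contact force between product_bottle and the fingers below 0.05 N), for 0.2 s.
At the end, for the whole second after the job is handed in: Carousel still, within 0.06 rad of the detent one station from its start, empty bottle upright within 11 mm of the needle line; filled bottle released, still on both rollers, within 0.09 rad, 6 mm sideways, 5 mm in height, 42 mm lengthways; jar upright in its cup (all of step 3 and (value of joint carousel between 1.19664 and 1.31664 rad or value of joint carousel between -1.31664 and -1.19664 rad) and velocity of joint carousel between -0.1 and 0.1 rad/s and horizontal distance between empty_bottle and needle_tip below 0.011 m and height (world z) of each of empty_bottle, rinse_jar below 0.05 m and angle between each of empty_bottle, rinse_jar's own z axis and vertical below 0.15 rad); the robot touches nothing.
It fails at once if a bystander on the bench is moved more than 30 mm or tipped over (distance of any of beaker, spanner, vial_rack, wash_bottle, solvent_bottle, fittings_tray, tape_spool from where it was at the start of the episode above 0.03 m or angle between any of beaker, spanner, vial_rack, wash_bottle, solvent_bottle, fittings_tray, tape_spool's own z axis and vertical above 0.5 rad).
It fails at once if the empty bottle or the low jar is tipped or lifted out of its cup (angle between any of empty_bottle, rinse_jar's own z axis and vertical above 0.3 rad or height (world z) of any of empty_bottle, rinse_jar above 0.083 m).
It fails at once if the needle arm is pushed with more than 10 N (contact force between needle_arm and anything else above 10 N).
It fails at once if the filled bottle is dropped: it falls free of the fingers faster than 0.55 m/s (about 15 mm of fall) (linear speed of product_bottle above 0.55 m/s and contact force between product_bottle and the fingers below 0.05 N).
It fails at once if the filled bottle is pressed on the roller mixer with more than 60 N (contact force between product_bottle and roller_mixer above 60 N).
It also fails if it takes over 58 s, if anything falls off the work surface, if the arm or the gripper's body presses on something with over 40 N, if the wrist force passes 120 N, or if a joint passes its speed limit or range.

## Robot

A 7-joint arm with a two-finger parallel gripper is mounted at the origin on the work surface. World frame = base frame: x ahead of the robot, y to its left, z up, the work surface at z = 0. Lengths are in mm, angles in rad, forces in N, time in s.
With the tool pointing down it reaches from about 425 to 1025 mm from the base axis. Payload 3.6 kg.
Tool frame: the origin (TCP) lies at the very end of the fingers, on their centre line; the grasp point (between the pads) lies 19 mm behind it; z points along the fingers, y is the direction in which the jaws open and shut (so a half turn about z gives the same grasp; the last joint's range is limited). The gripper opens to 85 mm and grips with 20 to 120 N. Pads are 22 mm wide; open, the fingers measure 114 mm over their backs; the gripper's body (76 mm by 85 mm) begins 54 mm behind the grasp point. The pads swing forward as they close: fully open they stand 13 mm farther back than shut.
Start: joints at [1.204, 0.591, 0.048, 1.609, -0.033, 0.943, -0.034], TCP at [195.337, -698.193, 231.302] pointing down, gripper open.
Joint ranges: [-2.69, 2.69], [-0.47, 2.24], [-1.27, 1.36], [0.19, 2.51], [-1.53, 4.68], [0.08, 2.07], [-3.09, 3.09]. Speed limits (rad/s): [2.57, 2.57, 3.14, 3.14, 3.14, 3.14, 3.14].

## Interface

Orientations are given as a unit quaternion [x, y, z, w].
In Python, from bench import ctrl gives the robot as it stands.
- The arm moves only by the tool drive_tool, never from a script. Its argument "rows" is text: rows parted by semicolons, each of 7 numbers parted by spaces: the turn, a rotation vector about the tool's x, y, z in degrees, then the shift along the tool's x, y, z in mm, then the opening, from -1 (shut) to 1 (fully open). In form: rx ry rz tx ty tz claw; .... A call has exactly 10 rows; each row is the pose to reach, as a shift and turn from the pose measured when the call began, along the tool's axes at that moment; what a row does not reach only later rows make up. A row lasts 1/12 s, in which the tool goes at most 41.7 mm and 7.16 degrees, less where a joint would pass 70% of its speed; a pose out of reach is approached as far as the arm can. A call with a gripper value outside its range is refused whole. The fingers move at their own pace and stop on an object; "squeeze" is the grip in N (left out, the last holds). Time passes only in rows, so rows that repeat a pose let the fingers close, or fill a call up. It gives the time, the measured TCP pose, the force and the opening at its end, in the units of the state.
- ctrl.get_obs(): the state, without advancing time (a new reading comes with each control period).
- ctrl.grab_frame(name): name is "side" or "top"; returns a dict with "pixels" (400x640x3 uint8, red, green, blue), "fx", "fy", "cx", "cy" (pixels), "D" ([k1, k2, p1, p2, k3] as OpenCV has them; the pictures are not rectified), "extrinsics" (4x4, takes a point from world to camera coordinates). Camera axes: x right, y up, looking along -z (the intrinsics and any distortion apply to the point x, -y, -z); pixel columns grow to the right and rows downward; lengths in mm; the calibration is good to about 2 mm. A picture is of the moment at which its call begins. There is no depth.
- ctrl.hand_in(): hands the job in, once; it reports no verdict.
The state is a dict: "time": time; "q": joint angles; "joint_vel": joint speeds; "effort": joint torques, N m; "eef_pos": TCP position; "tcp_rot": TCP orientation; "force": force on the tool from outside, world axes, zero at the start; "ft_torque": the same for the moment, N m; "gripper_width": finger opening in mm.
Only numpy, scipy, OpenCV 4.12 (cv2) and the standard library are available. Lean on these libraries where they do the work, as an engineer would, in place of code of your own. Each camera call takes 0.05 s, during which the arm holds its last target.

## Working session

There is one attempt and no reset: what is moved stays moved. The work goes in short steps, Python scripts to look and compute and a tool call to move; the robot and the scene stay as the last step left them, time stands still between calls to the robot, and variables do not carry over. Pictures are saved under pics/ and viewed, and the job is handed in when it is done.

Besides the shell and the picture viewer there is one more tool, called after "Call:" as a command line: name --argument value ..., lists and objects as JSON in quotes. drive_tool: Moves the arm, as the interface text tells. Its arguments: {"type":"object","properties":{"rows":{"type":"string"},"squeeze":{"type":"number"}},"required":["rows"]}

```bash
ls; mkdir -p pics; python3 - <<'E'
from bench import ctrl
import cv2,pickle
print(ctrl.get_obs())
for n in("side","top"):
    f=ctrl.grab_frame(n); pickle.dump(f,open(n+"0.pkl","wb"))
    cv2.imwrite(f"pics/{n}0.png",f["pixels"][:,:,::-1])
    print({k:v for k,v in f.items() if k!="pixels"})
E
```

```text
pics
{'time': 0.0, 'q': array([ 1.20448277,  0.59212641,  0.04830195,  1.60983076, -0.03329872,
        0.94268558, -0.03369286]), 'joint_vel': array([-0.00186735, -0.00217355, -0.00045739,  0.00033376, -0.00068812,
        0.00049875, -0.00110215]), 'effort': array([-3.48630392e-04, -5.48688483e+01,  1.54661112e+00, -1.98121601e+01,
        9.47265507e-03,  8.90949246e-03, -9.76340459e-06]), 'eef_pos': array([ 195.12768847, -697.3899389 ,  230.13257433]), 'tcp_rot': array([ 9.90704508e-01,  1.36026898e-01, -2.16555700e-04, -1.10157203e-03]), 'force': array([-0.44483089, -0.30126982,  0.1239536 ]), 'ft_torque': array([ 0.0346645 , -0.00417108, -0.03112144]), 'gripper_width': 85.37159528697096}
{'fx': 446.8887841340236, 'fy': 446.8887841340236, 'cx': 319.89593256669417, 'cy': 195.45678514361725, 'D': array([-0.10189285,  0.        ,  0.        ,  0.        ,  0.        ]), 'extrinsics': array([[-8.85149826e-01, -4.65242187e-01,  7.71323100e-03,
         5.21138240e+02],
       [ 2.83485036e-01, -5.26053242e-01,  8.01813084e-01,
        -2.57813767e+02],
       [-3.68979702e-01,  7.11911297e-01,  5.97525133e-01,
        -1.54531602e+03],
       [ 0.00000000e+00,  0.00000000e+00,  0.00000000e+00,
         1.00000000e+00]])}
{'fx': 374.13145733389905, 'fy': 374.13145733389905, 'cx': 321.0177060666526, 'cy': 199.2084407227413, 'D': array([0.02737607, 0.        , 0.        , 0.        , 0.        ]), 'extrinsics': array([[-1.69239048e-02, -9.99704927e-01, -1.74252898e-02,
         2.83999482e+01],
       [ 9.82517696e-01, -1.98594380e-02,  1.85106941e-01,
        -5.79334428e+02],
       [-1.85398378e-01, -1.39879234e-02,  9.82563881e-01,
        -1.11965609e+03],
       [ 0.00000000e+00,  0.00000000e+00,  0.00000000e+00,
         1.00000000e+00]])}
```

View pics/side0.png

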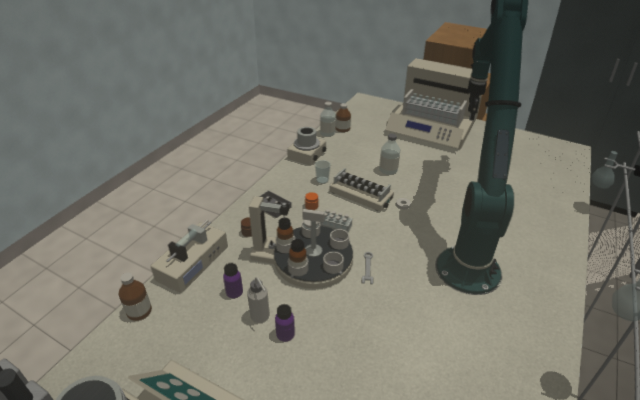

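View pics/top0.png

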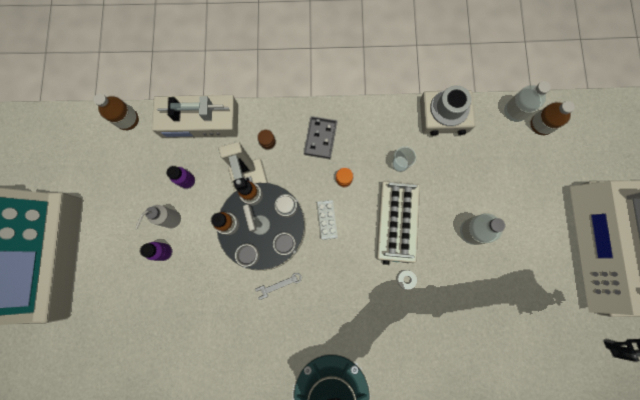

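The top view shows the collector at about (261,225). An amber bottle sits under the needle at (247,190), another amber bottle is at (223,222), and the white-lid jar is at (286,205). The mixer is at (399,222). The arm's shadow falls clear of the work area. I'll enlarge these.

```bash
cat > h.py <<'E'
import numpy as np,cv2,pickle
def K(f): return np.array([[f["fx"],0,f["cx"]],[0,f["fy"],f["cy"]],[0,0,1.]])
def ray(f,uv):
    n=cv2.undistortPoints(np.array(uv,float).reshape(-1,1,2),K(f),f["D"]).reshape(-1,2)
    d=np.c_[n[:,0],-n[:,1],-np.ones(len(n))]
    R=f["extrinsics"][:3,:3];t=f["extrinsics"][:3,3]
    return -R.T@t, d@R
def onz(f,uv,z):
    c,d=ray(f,uv); s=(z-c[2])/d[:,2]; return c+d*s[:,None]
def proj(f,P):
    P=np.atleast_2d(np.array(P,float));R=f["extrinsics"][:3,:3];t=f["extrinsics"][:3,3]
    p=P@R.T+t; p=p*[1,-1,-1]
    return cv2.projectPoints(p,np.zeros(3),np.zeros(3),K(f),f["D"])[0].reshape(-1,2)
def tri(fs,uvs):
    A=np.zeros((3,3));b=np.zeros(3);rs=[]
    for f,uv in zip(fs,uvs):
        c,d=ray(f,[uv]);d=d[0]/np.linalg.norm(d);M=np.eye(3)-np.outer(d,d);A+=M;b+=M@c;rs.append((c,M))
    p=np.linalg.solve(A,b);return p,[np.linalg.norm(M@(p-c)) for c,M in rs]
def load(n): return pickle.load(open(n+".pkl","rb"))
def crop(f,x0,y0,x1,y1,s,name):
    cv2.imwrite("pics/"+name+".png",cv2.resize(f["pixels"][y0:y1,x0:x1,::-1],None,fx=s,fy=s,interpolation=cv2.INTER_CUBIC))
E
python3 - <<'E'
from h import *
t=load("top0");s=load("side0")
crop(t,200,130,340,280,4,"tc");crop(t,370,170,430,275,5,"tm");crop(s,220,170,400,300,4.4,"sc")
E
```

```text
(no output)
```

View pics/tc.png

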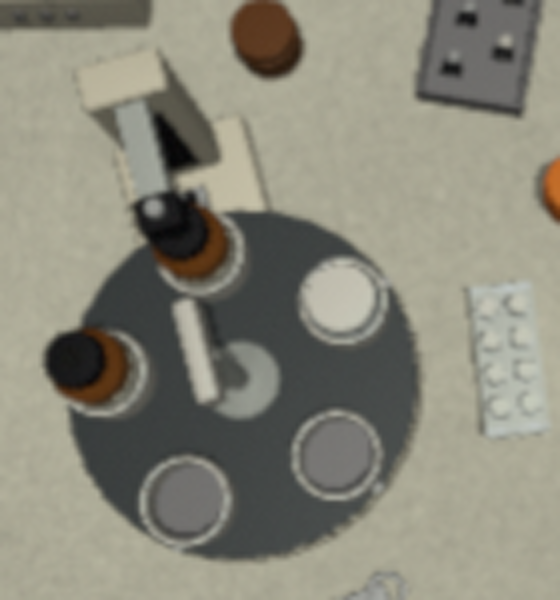

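View pics/tm.png

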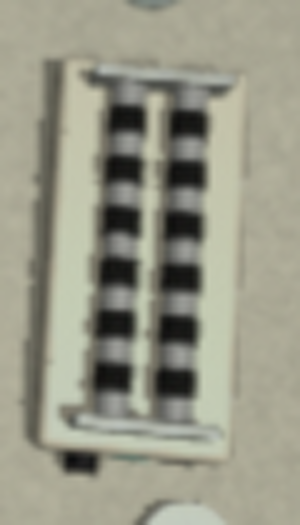

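View pics/sc.png

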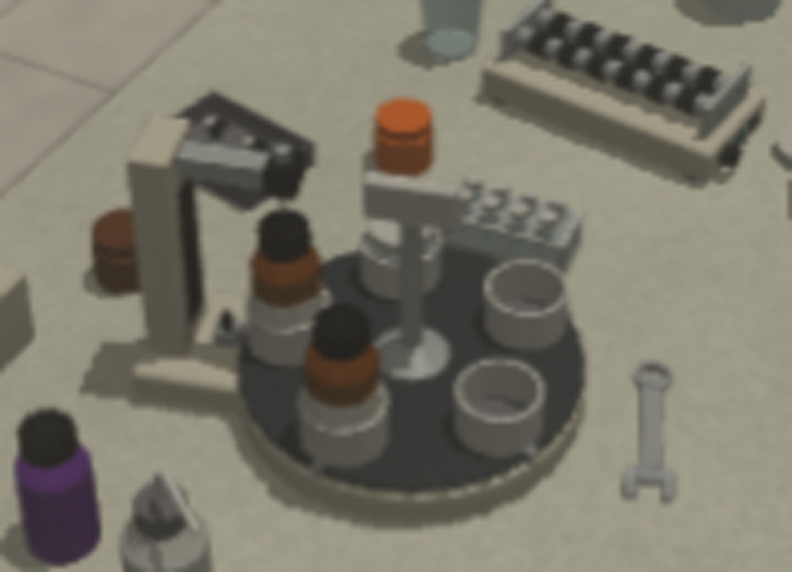

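The empty bottle (top-view pixel (219,220)) is counter-clockwise of the needle station and the jar (285,205) is clockwise. So the carousel has to turn by −72°, clockwise from above. The purple bottles and the brown and orange jars stand on the bench and aren't part of the job. Measuring now.

```bash
cat > m.py <<'E'
from h import *
t=load("top0");s=load("side0")
from scipy.optimize import least_squares
im=t["pixels"].astype(int);v=im.max(2)
hsv=cv2.cvtColor(t["pixels"],cv2.COLOR_RGB2HSV)
roi=np.zeros(v.shape,np.uint8);roi[175:275,210:312]=1
m=((v<95)&(hsv[:,:,1]<90)).astype(np.uint8)*roi
m=cv2.morphologyEx(m,cv2.MORPH_CLOSE,np.ones((3,3)))
cs,_=cv2.findContours(m,cv2.RETR_EXTERNAL,cv2.CHAIN_APPROX_NONE);c=max(cs,key=cv2.contourArea).reshape(-1,2)
P=onz(t,c,45)[:,:2]
def fun(x): return np.hypot(*(P-x[:2]).T)-x[2]
r=least_squares(fun,[P[:,0].mean(),P[:,1].mean(),138],loss="soft_l1",f_scale=1.5)
print("deck",r.x,np.median(abs(fun(r.x))))
# cups empties: grey interior; handle white
w=((v>150)).astype(np.uint8)
n,l,st,ce=cv2.connectedComponentsWithStats(w*roi)
for i in range(1,n):
    if st[i,4]>15: print(st[i],ce[i])
E
python3 m.py
```

```text
deck [489.90261505 207.19654532 118.64482852] 21.324845904758774
[210 175  31  43 736] [219.96059783 190.42798913]
[245 175  21   8 118] [257.06779661 178.05932203]
[ 210  175  102  100 2777] [273.66078502 234.7832193 ]
[276 195  18  18 240] [284.42083333 203.59583333]
[244 205  10  25 114] [248.44736842 217.11403509]
[261 224   5   9  24] [263.125      228.29166667]
```

```bash
cat > m.py <<'E'
from h import *
t=load("top0");s=load("side0")
from scipy.optimize import least_squares
px=t["pixels"]; print(px[240,270],px[225,300],px[262,262],px[240,225])
hsv=cv2.cvtColor(px,cv2.COLOR_RGB2HSV);v=px.max(2)
g=v.astype(int)
# radial edge scan from approx centre
pts=[]
for a in np.radians(np.arange(-40,225,3)):
    for r in np.arange(46,33,-0.25):
        u,w=261+r*np.cos(a),225+r*np.sin(a)
        if cv2.getRectSubPix(px,(1,1),(u,w)).max()<100: pts.append((u,w));break
pts=np.array(pts);P=onz(t,pts,45)[:,:2]
def fun(x): return np.hypot(*(P-x[:2]).T)-x[2]
r=least_squares(fun,[P[:,0].mean(),P[:,1].mean(),138],loss="soft_l1",f_scale=1.5)
print(len(P),"deck",r.x,np.median(abs(fun(r.x))))
C=r.x[:2]
# bar top
roi=np.zeros(v.shape,np.uint8);roi[203:232,242:256]=1
c=cv2.findContours((v>150).astype(np.uint8)*roi,cv2.RETR_EXTERNAL,cv2.CHAIN_APPROX_NONE)[0]
c=max(c,key=cv2.contourArea).reshape(-1,2);rc=cv2.minAreaRect(onz(t,c,222)[:,:2].astype(np.float32))
print("bar",rc)
b=cv2.boxPoints(rc);print(b)
# jar lid, z=99
for nm,cc,z in(("jarlid",(284.4,203.6),99),):
    p=onz(t,[cc],z)[0];print(nm,p,np.hypot(*(p[:2]-C)),np.degrees(np.arctan2(*(p[:2]-C)[::-1])))
for nm,cc,z in(("cap empty",(200+76/4,130+360/4),163),("cup e1",(200+186/4,130+500/4),83),("cup e2",(200+337/4,130+455/4),83),("needlehead",(200+157/4,130+209/4),226)):
    p=onz(t,[cc],z)[0];print(nm,p,np.hypot(*(p[:2]-C)),np.degrees(np.arctan2(*(p[:2]-C)[::-1])))
print('tower top',onz(t,[(200+79/4,130+72/4),(200+155/4,130+50/4),(200+172/4,130+92/4),(200+95/4,130+110/4)],230))
E
python3 m.py
```

```text
[67 71 70] [73 76 75] [67 71 70] [58 61 61]
86 deck [504.37247284 209.52340294 136.08030653] 0.6560730996458091
bar ((503.9493408203125, 209.52276611328125), (67.8616714477539, 11.820984840393066), 15.66724681854248)
[[469.68304 206.05064]
 [472.8753  194.66884]
 [538.21564 212.99489]
 [535.0234  224.3767 ]]
jarlid [560.09778148 127.60669952  99.        ] 99.07399417773921 -55.7738007426599
cap empty [505.40907551 304.83666741 163.        ] 95.31890121298115 89.37689033458125
cup e1 [409.58938933 242.28223225  83.        ] 100.28446449061137 160.93388078090703
cup e2 [440.8042531  129.68916838  83.        ] 102.05108313683593 -128.52864914153503
needlehead [598.43579555 235.24325637 226.        ] 97.51625269312673 15.292655359069919
tower top [[694.81788379 289.88171224 230.        ]
 [709.48975795 238.18070822 230.        ]
 [679.23761862 225.89758604 230.        ]
 [667.56369178 278.12459297 230.        ]]
```

```bash
cat > m2.py <<'E'
from h import *
t=load("top0");s=load("side0")
px=t["pixels"]
roi=np.zeros(px.shape[:2],np.uint8);roi[186:254,386:414]=1
big=cv2.resize(px,None,fx=4,fy=4,interpolation=cv2.INTER_CUBIC)
m=((big.max(2)<90)).astype(np.uint8)*cv2.resize(roi,None,fx=4,fy=4,interpolation=cv2.INTER_NEAREST)
n,l,st,ce=cv2.connectedComponentsWithStats(m)
L=[];
for i in range(1,n):
    if st[i,4]>200: L.append((ce[i]-1.5)/4); print(st[i],L[-1],onz(t,[L[-1]],68)[0])
L=np.array(L);P=onz(t,L,68)[:,:2]
print("cam",ray(t,[[0,0]])[0]); print("mean",P.mean(0))
mid=np.median(L[:,0])
k=P[:,1]-0
M=P.mean(0);u,sv,vt=np.linalg.svd(P-M);print(vt,np.degrees(np.arctan2(vt[0,1],vt[0,0])))
print(((P-M)@vt.T).round(1))
# base corners at z=40 and end plates
q=np.array([(66,60),(245,76),(228,458),(40,443)])/5+[370,170]
c=onz(t,q,40)[:,:2];print(c,c.mean(0),[np.linalg.norm(c[i]-c[i-1]) for i in range(4)])
q=np.array([(84,74),(237,83),(68,420),(220,436)])/5+[370,170]
c=onz(t,q,76)[:,:2];print(c,c.mean(0))
E
python3 m2.py
```

```text
[1565  761   31   29  702] [394.52492877 193.35683761] [ 591.01626845 -210.41432438   68.        ]
[1614  765   32   29  709] [406.80342031 194.30165726] [ 587.2575131  -247.99344453   68.        ]
[1563  801   31   29  707] [393.89833805 203.37429279] [ 559.5899601  -206.82234498   68.        ]
[1611  804   33   30  753] [406.24551793 204.35408367] [ 555.78139313 -244.42364159   68.        ]
[1560  841   32   31  737] [393.37466079 213.58632972] [ 527.8678021  -203.53908205   68.        ]
[1610  845   31   32  741] [405.70563428 214.65772605] [ 523.8424992 -240.8880407   68.       ]
[1558  882   32   31  750] [392.83866667 223.92433333] [ 496.08457734 -200.22248101   68.        ]
[1607  885   33   32  782] [405.16943734 225.05754476] [ 491.93835663 -237.37183961   68.        ]
[1555  925   32   28  738] [392.1395664  234.31842818] [ 464.47077439 -196.43000819   68.        ]
[1605  929   33   29  745] [404.69748322 235.45553691] [ 460.37010195 -234.07516656   68.        ]
[1553  966   32   31  760] [391.59638158 244.91546053] [ 432.57312841 -193.10387544   68.        ]
[1603  970   3
[... 160 characters left out ...]
953578]
[[-0.99401381  0.10925451]
 [ 0.10925451  0.99401381]] 173.72765672075434
[[-79.5  18.9]
 [-79.9 -18.9]
 [-47.9  19. ]
 [-48.2 -18.8]
 [-16.   18.8]
 [-16.  -18.8]
 [ 16.   18.6]
 [ 16.  -18.8]
 [ 47.8  18.9]
 [ 47.8 -18.9]
 [ 79.9  18.8]
 [ 79.9 -18.8]]
[[ 634.35303177 -181.60928158]
 [ 621.4757403  -294.3411065 ]
 [ 382.40450813 -268.21843698]
 [ 393.25357653 -154.08648709]] [ 507.87171418 -224.56382804] [np.float64(242.6653076372239), np.float64(113.46492402826146), np.float64(240.49417438489803), np.float64(114.64643156787969)]
[[ 616.85245972 -186.62382279]
 [ 609.17331257 -280.06016146]
 [ 405.5611433  -166.57053509]
 [ 394.72157596 -256.03902356]] [ 506.57712289 -222.32338573]
```

```bash
cat > go.py <<'E'
import sys,numpy as np
from scipy.spatial.transform import Rotation as R
from bench import ctrl
# usage: go.py gx gy gz alpha tilt [off]: target point lying on the tool axis 'off' mm behind TCP (0=TCP)
def Rt(al,ti):
    # vertical: x at az al, z down ; then +ti about tool y (z swings toward x)
    return R.from_euler('z',al,degrees=True)*R.from_euler('x',180,degrees=True)*R.from_euler('y',ti,degrees=True)
o=ctrl.get_obs();p=np.array(o["eef_pos"]);R0=R.from_quat(o["tcp_rot"])
x=R0.as_matrix()
print("t",round(o["time"],2),"tcp",p.round(1),"x",x[:,0].round(3),"y",x[:,1].round(3),"z",x[:,2].round(3),"q",np.round(o["q"],2),"F",np.round(o["force"],1),"w",round(o["gripper_width"],1))
a=[float(v) for v in sys.argv[1:]]
if a:
    off=a[5] if len(a)>5 else 0
    T=Rt(a[3],a[4]);tcp=np.array(a[:3])+T.as_matrix()[:,2]*off
    d=R0.inv()*T;rv=d.as_rotvec(degrees=True)
    print("rot",rv.round(2),"shift",R0.inv().apply(tcp-p).round(1),"tcp target",tcp.round(1))
E
python3 go.py 500 -300 300 85 0; python3 - <<'E'
import sys;sys.path.insert(0,'.')
from h import *
t=load("top0")
for n,u,z in(("rack",(327,219),52),("solv",(485,228),100),("spanner",(278,287),0),("spool",(407,280),16),("beaker",(401,160),60),("wash",(158,215),120),("tray",(320,138),26)): print(n,onz(t,[u],z)[0].round())
E
```

```text
t 0.1 tcp [ 195.1 -697.5  230.3] x [ 0.963  0.269 -0.   ] y [ 0.269 -0.963 -0.002] z [-0.001  0.002 -1.   ] q [ 1.2   0.59  0.05  1.61 -0.03  0.94 -0.03] F [0.2 0.2 0.4] w 85.6
rot [-1.000e-01 -6.000e-02 -6.937e+01] shift [ 400.7 -300.7  -69.2] tcp target [ 500. -300.  300.]
rack [517.   0.  52.]
solv [ 476. -462.  100.]
spanner [312. 159.   0.]
spool [ 327. -244.   16.]
beaker [ 700. -238.   60.]
wash [530. 497. 120.]
tray [792.  18.  26.]
```

Call:
drive_tool --rows "0 0 0 0 0 -40 1; 0 0 -7 40 -30 -69 1; 0 0 -14 80 -60 -69 1; 0 0 -21 120 -90 -69 1; 0 0 -28 155 -115 -69 1; 0 0 -35 190 -140 -69 1; 0 0 -42 225 -165 -69 1; 0 0 -49 260 -190 -69 1; 0 0 -56 290 -215 -69 1; 0 0 -60 310 -230 -69 1" --squeeze 60

```text
time: 0.93
eef_pos: [422.0, -404.2, 299.4]
tcp_rot: [0.788, 0.615, 0.0, -0.001]
force: [0.7, 0.0, -1.0]
gripper_width: 85.6
```

```bash
python3 go.py 520 0 310 140 0
```

```text
t 0.93 tcp [ 422.  -404.2  299.4] x [0.243 0.97  0.002] y [ 0.97  -0.243 -0.002] z [-0.001  0.002 -1.   ] q [ 0.9   0.35 -0.28  1.85  0.12  0.95  0.32] F [ 0.7  0.  -1. ] w 85.6
rot [-3.000e-02 -1.500e-01 -6.408e+01] shift [416.   -3.3  -9.8] tcp target [520.   0. 310.]
```

Call:
drive_tool --rows "0 0 -6 40 0 -10 1; 0 0 -13 80 0 -10 1; 0 0 -20 120 0 -10 1; 0 0 -27 160 0 -10 1; 0 0 -34 200 0 -10 1; 0 0 -41 240 0 -10 1; 0 0 -48 280 0 -10 1; 0 0 -54 320 0 -10 1; 0 0 -60 360 0 -10 1; 0 0 -64 400 0 -10 1"

```text
time: 1.77
eef_pos: [519.0, -14.7, 310.0]
tcp_rot: [0.341, 0.94, 0.001, -0.001]
force: [0.0, -0.1, 0.3]
gripper_width: 85.5
```

```bash
python3 go.py 504 209.5 310 196 0
```

```text
t 1.77 tcp [519.  -14.7 310. ] x [-0.768  0.641  0.002] y [0.641 0.768 0.   ] z [-0.002  0.002 -1.   ] q [ 0.48  0.3  -0.67  1.96  0.22  0.96  0.58] F [ 0.  -0.1  0.3] w 85.5
rot [  0.09  -0.12 -55.84] shift [155.1 162.5   0.5] tcp target [504.  209.5 310. ]
```

Call:
drive_tool --rows "0 0 -7 25 26 0 1; 0 0 -14 50 52 0 1; 0 0 -21 75 78 0 1; 0 0 -28 95 100 0 1; 0 0 -35 115 120 0 1; 0 0 -42 130 137 0 1; 0 0 -49 143 150 0 1; 0 0 -56 155 162.5 0 1; 0 0 -56 155 162.5 0 1; 0 0 -56 155 162.5 0 1"

```text
time: 2.6
eef_pos: [503.6, 209.7, 310.1]
tcp_rot: [-0.14, 0.99, 0.001, -0.001]
force: [-0.1, -0.2, 0.3]
gripper_width: 85.2
```

```bash
python3 go.py 504 209.5 192 196 0; python3 - <<'E'
from bench import ctrl
import sys;sys.path.insert(0,'.')
from h import *
t=ctrl.grab_frame("top");crop(t,200,130,340,280,4,"tc2");s=ctrl.grab_frame("side");crop(s,220,120,400,300,3.3,"sc2")
E
```

```text
t 2.6 tcp [503.6 209.7 310.1] x [-0.961 -0.278  0.002] y [-0.278  0.961  0.002] z [-0.003  0.002 -1.   ] q [ 0.23  0.41 -0.94  1.9   0.38  1.03  0.98] F [-0.1 -0.2  0.3] w 85.2
rot [ 0.14 -0.12  0.13] shift [ -0.6  -0.6 118.1] tcp target [504.  209.5 192. ]
```

View pics/sc2.png

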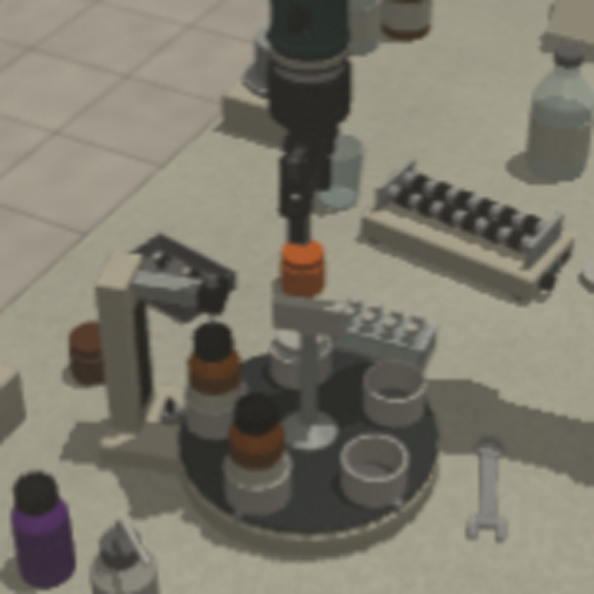

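View pics/tc2.png

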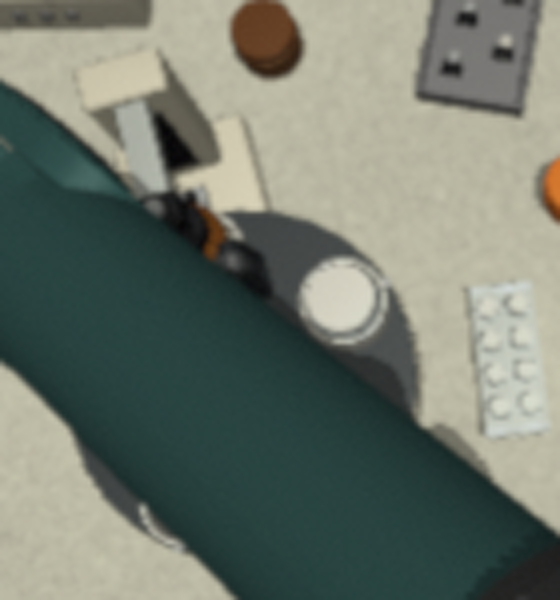

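The gripper is straight above the T-bar, with the jaws across its thickness and clear of the needle head. I'll go down and pinch.

Call:
drive_tool --rows "0 0 0 0 0 25 1; 0 0 0 0 0 50 1; 0 0 0 0 -0.5 75 1; 0 0 0 0 -0.5 95 1; 0 0 0 0 -0.5 110 1; 0 0 0 0 -0.5 118 1; 0 0 0 0 -0.5 118 1; 0 0 0 0 -0.5 118 -0.5; 0 0 0 0 -0.5 118 -1; 0 0 0 0 -0.5 118 -1" --squeeze 60

```text
time: 3.53
eef_pos: [504.8, 207.6, 193.1]
tcp_rot: [-0.138, 0.99, 0.0, -0.0]
force: [-0.2, -0.4, 0.6]
gripper_width: 51.5
```

Call:
drive_tool --rows "0 0 0 0 0 0 -1; 0 0 0 0 0 0 -1; 0 0 0 0 0 0 -1; 0 0 0 0 0 0 -1; 0 0 0 0 0 0 -1; 0 0 0 0 0 0 -1; 0 0 0 0 0 0 -1; 0 0 0 0 0 0 -1; 0 0 0 0 0 0 -1; 0 0 0 0 0 0 -1"

```text
time: 4.37
eef_pos: [504.2, 212.5, 194.6]
tcp_rot: [-0.14, 0.99, 0.004, 0.001]
force: [-2.9, 6.3, 1.7]
gripper_width: 15.5
```

```bash
python3 go.py 504 209.5 192 124 0
```

```text
t 4.37 tcp [504.2 212.5 194.6] x [-0.961 -0.277 -0.004] y [-0.277  0.961  0.008] z [ 0.001  0.008 -1.   ] q [ 0.13  0.54 -0.83  2.02  0.54  0.81  0.83] F [-2.9  6.3  1.7] w 15.5
rot [ 0.51 -0.1  72.09] shift [ 1.  -2.9  2.6] tcp target [504.  209.5 192. ]
```

Call:
drive_tool --rows "0 0 1 0 0 0 -1; 0 0 3 0 0 0 -1; 0 0 6 0 0 0 -1; 0 0 10 0 0 0 -1; 0 0 14 0 0 0 -1; 0 0 18 0 0 0 -1; 0 0 22 0 0 0 -1; 0 0 26 0 0 0 -1; 0 0 30 0 0 0 -1; 0 0 34 0 0 0 -1" --squeeze 80

```text
time: 5.2
eef_pos: [504.2, 212.2, 194.7]
tcp_rot: [0.156, 0.988, 0.004, 0.0]
force: [0.3, 1.3, -1.3]
gripper_width: 14.7
```

```bash
python3 go.py 504 212.5 194 124 0
```

```text
t 5.2 tcp [504.2 212.2 194.7] x [-0.951  0.309  0.   ] y [0.309 0.951 0.008] z [ 0.002  0.007 -1.   ] q [ 0.02  0.49 -0.67  2.03  0.43  0.76  0.34] F [ 0.3  1.3 -1.3] w 14.7
rot [ 0.41 -0.16 38.01] shift [0.3 0.2 0.7] tcp target [504.  212.5 194. ]
```

Call:
drive_tool --rows "0 0 4 0 0 0 -1; 0 0 8 0 0 0 -1; 0 0 12 0 0 0 -1; 0 0 17 0 0 0 -1; 0 0 22 0 0 0 -1; 0 0 27 0 0 0 -1; 0 0 31 0 0 0 -1; 0 0 35 0 0 0 -1; 0 0 37 0 0 0 -1; 0 0 38 0 0 0 -1"

```text
time: 6.03
eef_pos: [504.0, 211.8, 194.7]
tcp_rot: [0.47, 0.883, 0.003, -0.001]
force: [-0.0, -0.1, -2.0]
gripper_width: 14.4
```

```bash
python3 go.py 504 212.5 194 124 0; python3 - <<'E'
from bench import ctrl
import sys;sys.path.insert(0,'.')
from h import *
s=ctrl.grab_frame("side");crop(s,220,120,400,300,3.3,"sc3")
E
```

```text
t 6.03 tcp [504.  211.8 194.7] x [-0.558  0.83   0.004] y [0.83  0.558 0.005] z [ 0.002  0.006 -1.   ] q [-0.11  0.46 -0.49  2.03  0.31  0.72 -0.2 ] F [-0.  -0.1 -2. ] w 14.4
rot [ 0.28 -0.24 -0.05] shift [0.5 0.4 0.7] tcp target [504.  212.5 194. ]
```

View pics/sc3.png

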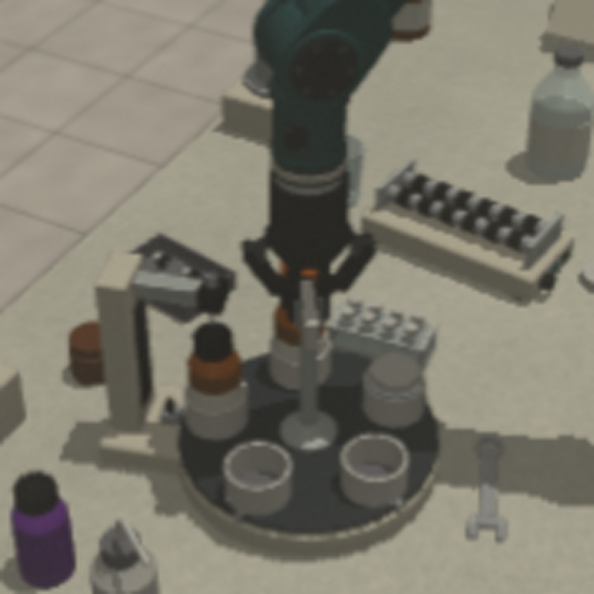

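The filled bottle now stands in the right-hand station behind the bar, the empty one is under the needle, and the jar is at the next station, pixel (393,388) in the crop. I'll release and rise.

Call:
drive_tool --rows "0 0 0 0 0 0 0; 0 0 0 0 0 0 0; 0 0 0 0 0 0 0; 0 0 0 0 0 0 0; 0 0 0 0 0 -20 0; 0 0 0 0 0 -45 0; 0 0 0 0 0 -80 0; 0 0 0 0 0 -115 0; 0 0 0 0 0 -115 0; 0 0 0 0 0 -115 0"

```text
time: 6.92
eef_pos: [505.2, 212.0, 312.2]
tcp_rot: [0.47, 0.883, 0.005, 0.001]
force: [-0.6, 0.1, -1.0]
gripper_width: 42.6
```

```bash
python3 go.py 500 0 320 60 0
```

```text
t 6.92 tcp [505.2 212.  312.2] x [-0.558  0.83   0.003] y [0.83  0.558 0.011] z [ 0.007  0.008 -1.   ] q [-0.04  0.32 -0.56  1.91  0.2   0.96 -0.09] F [-0.6  0.1 -1. ] w 42.6
rot [ 0.44 -0.49 63.92] shift [-173.  -122.5   -9.6] tcp target [500.   0. 320.]
```

Next, move off sideways towards −y and turn, so the cameras get a clear view.

Call:
drive_tool --rows "0 0 5 -20 -14 -5 1; 0 0 12 -40 -28 -10 1; 0 0 19 -62 -44 -10 1; 0 0 26 -84 -60 -10 1; 0 0 33 -106 -75 -10 1; 0 0 40 -128 -90 -10 1; 0 0 47 -146 -103 -10 1; 0 0 54 -160 -113 -10 1; 0 0 60 -170 -120 -10 1; 0 0 64 -173 -122 -10 1"

```text
time: 7.75
eef_pos: [499.1, -2.9, 318.7]
tcp_rot: [0.869, 0.496, 0.003, -0.002]
force: [-0.5, -1.2, 0.3]
gripper_width: 85.4
```

```bash
python3 go.py; python3 - <<'E'
from bench import ctrl
import sys;sys.path.insert(0,'.')
from h import *
t=ctrl.grab_frame("top");s=ctrl.grab_frame("side")
pickle.dump(t,open("top1.pkl","wb"));pickle.dump(s,open("side1.pkl","wb"))
crop(t,200,130,340,280,4,"tc4");crop(s,220,120,400,300,3.3,"sc4")
E
```

```text
t 7.75 tcp [499.1  -2.9 318.7] x [0.509 0.861 0.008] y [ 0.861 -0.509 -0.   ] z [ 0.003  0.007 -1.   ] q [ 0.15  0.21 -0.27  2.    0.06  0.93 -0.69] F [-0.5 -1.2  0.3] w 85.4
```

View pics/sc4.png

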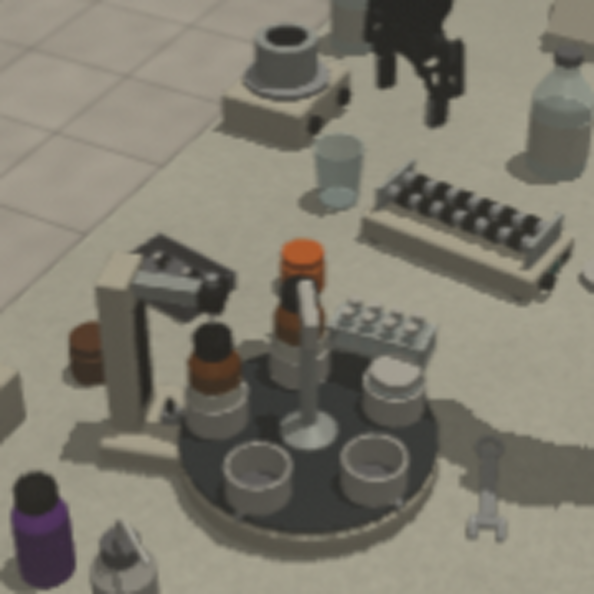

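View pics/tc4.png

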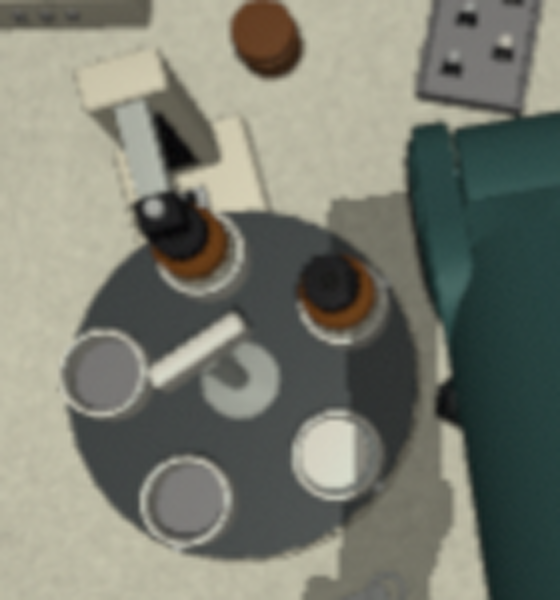

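The carousel rests in its detent. The filled bottle's cap is at top pixel (282.8,201), the empty one is under the needle, and the jar is at (285,244). Measuring the cap now.

```bash
python3 - <<'E'
from h import *
t=load("top1")
px=cv2.resize(t["pixels"],None,fx=4,fy=4,interpolation=cv2.INTER_CUBIC)
m=(px.max(2)<48).astype(np.uint8);r=np.zeros_like(m);r[4*190:4*212,4*272:4*295]=1
n,l,st,ce=cv2.connectedComponentsWithStats(m*r)
for i in range(1,n):
    if st[i,4]>100: print(st[i]/4,(ce[i]-1.5)/4)
i=1+np.argmax(st[1:,4])
p=onz(t,[(ce[i]-1.5)/4],161)[0];print("cap c",p)
p=onz(t,[(282.75,201)],163)[0];print("cap manual",p)
for nm,cc,z in(("cup by deck rim",(200+341/4,130+302/4),83),("bar",(200+198/4,130+349/4),222),("jarlid",(200+337/4,130+455/4),99)):
    p=onz(t,[cc],z)[0];print(nm,p,)
E
```

```text
[275.25 190.5   14.5   17.5  669.75] [282.25657895 199.7522863 ]
cap c [560.29234528 126.67307062 161.        ]
cap manual [556.27437622 125.02005793 163.        ]
cup by deck rim [557.00828978 126.82313422  83.        ]
bar [503.07850213 206.59056929 222.        ]
jarlid [439.68483633 127.86190195  99.        ]
```

```bash
python3 go.py 510 45 207 60 45 20;python3 go.py 510 45 207 75 45 20
```

```text
t 7.85 tcp [499.4  -1.1 318.9] x [0.503 0.864 0.009] y [ 0.864 -0.503 -0.   ] z [ 0.004  0.008 -1.   ] q [ 0.15  0.21 -0.27  2.    0.06  0.93 -0.68] F [-0.2 -0.4 -1.1] w 85.4
rot [ 0.06 44.5  -0.21] shift [ 58.3 -14.  126.6] tcp target [517.1  57.2 192.9]
t 7.85 tcp [499.4  -1.1 318.9] x [0.503 0.864 0.009] y [ 0.864 -0.503 -0.   ] z [ 0.004  0.008 -1.   ] q [ 0.15  0.21 -0.27  2.    0.06  0.93 -0.68] F [-0.2 -0.4 -1.1] w 85.4
rot [  6.01  44.23 -14.39] shift [ 57.8 -17.7 126.6] tcp target [513.7  58.7 192.9]
```

Call:
drive_tool --rows "0 6 0 5 -2 5 1; 0 12 0 10 -4 15 1; 0 18 0 16 -6 28 1; 0 24 0 24 -8 42 1; 0 30 0 32 -10 58 1; 0 36 0 40 -12 75 1; 0 41 0 48 -13 92 1; 0 44.5 0 55 -14 108 1; 0 44.5 0 58 -14 120 1; 0 44.5 0 58 -14 126 1"

```text
time: 8.68
eef_pos: [514.1, 56.4, 189.0]
tcp_rot: [0.802, 0.458, 0.33, -0.195]
force: [-1.1, -0.8, -0.7]
gripper_width: 85.8
```

```bash
python3 go.py 559.5 128 113 60 45 22
```

```text
t 8.68 tcp [514.1  56.4 189. ] x [0.363 0.605 0.709] y [ 0.863 -0.505 -0.011] z [ 0.351  0.616 -0.705] q [ 0.9   0.64 -0.93  2.33 -1.26  0.24  0.84] F [-1.1 -0.8 -0.7] w 85.8
rot [-0.23 -0.13 -0.7 ] shift [  5.9   4.  135.7] tcp target [567.3 141.5  97.4]
```

Call:
drive_tool --rows "0 0 0 2 1 6 1; 0 0 0 4 3 14 1; 0 0 0 6 4 24 1; 0 0 0 6 4 34 1; 0 0 0 6 4 44 1; 0 0 0 6 4 54 1; 0 0 0 6 4 64 1; 0 0 0 6 4 72 1; 0 0 0 6 4 75 1; 0 0 0 6 4 75 1"

```text
time: 9.52
eef_pos: [552.1, 97.4, 148.0]
tcp_rot: [0.802, 0.461, 0.324, -0.201]
force: [-0.0, -0.9, 0.1]
gripper_width: 85.3
```

```bash
python3 go.py 559.5 128 113 60 45 22; python3 - <<'E'
from bench import ctrl
import sys;sys.path.insert(0,'.')
from h import *
t=ctrl.grab_frame("top");s=ctrl.grab_frame("side")
crop(t,230,150,330,250,5,"tc5");crop(s,260,140,380,260,5,"sc5")
E
```

```text
t 9.52 tcp [552.1  97.4 148. ] x [0.366 0.609 0.704] y [ 0.869 -0.495 -0.023] z [ 0.334  0.62  -0.71 ] q [ 0.8   0.79 -0.98  2.28 -1.53  0.08  1.1 ] F [-0.  -0.9  0.1] w 85.3
rot [-1.19  0.24 -0.7 ] shift [-3.2 -7.5 68.3] tcp target [567.3 141.5  97.4]
```

View pics/sc5.png

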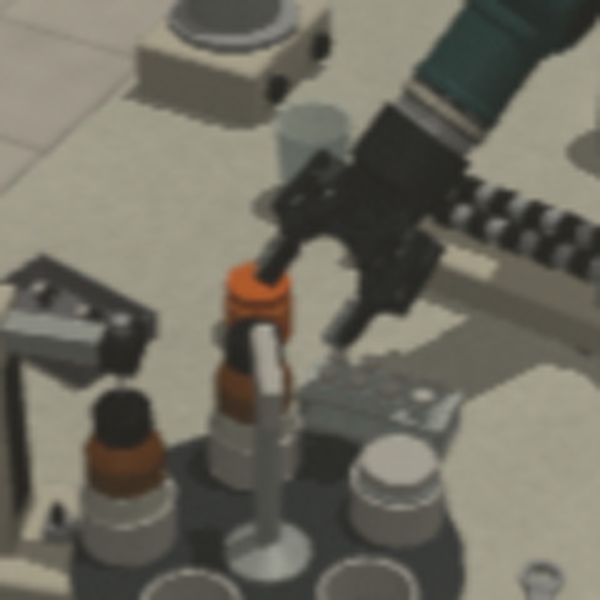

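View pics/tc5.png

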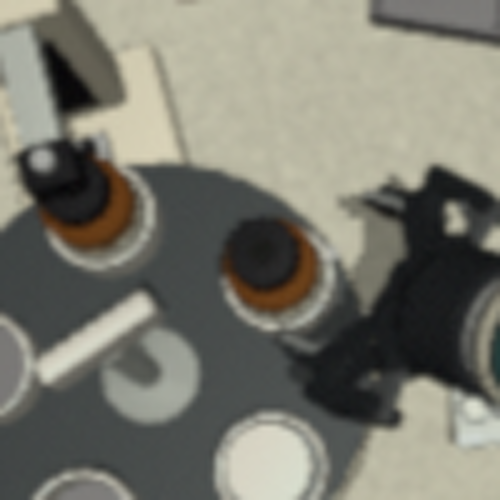

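The cap and both fingers are clear of each other, but q5 and q6 have reached their limits with this approach azimuth of 60°. I'll back out and come in radially from outside (azimuth about 124°), which bends the wrist more comfortably.

Call:
drive_tool --rows "0 0 0 0 0 -15 1; 0 0 0 0 0 -40 1; 0 0 0 0 0 -70 1; 0 -6 0 0 0 -80 1; 0 -12 0 0 0 -80 1; 0 -18 0 -10 0 -80 1; 0 -24 0 -20 0 -80 1; 0 -30 0 30 0 -80 1; 0 -37 0 60 0 -80 1; 0 -44 0 90 0 -80 1"

```text
time: 10.45
eef_pos: [545.0, 84.7, 246.5]
tcp_rot: [0.862, 0.501, 0.058, -0.055]
force: [0.6, -0.1, -1.3]
gripper_width: 85.1
```

```bash
python3 go.py 600 30 300 124 0
```

```text
t 10.45 tcp [545.   84.7 246.5] x [0.491 0.857 0.156] y [ 0.87  -0.492 -0.037] z [ 0.045  0.153 -0.987] q [-0.19  0.34  0.05  2.03 -0.24  0.72 -0.49] F [ 0.6 -0.1 -1.3] w 85.1
rot [  3.09  -9.18 -63.5 ] shift [-11.6  72.8 -58.7] tcp target [600.  30. 300.]
```

Call:
drive_tool --rows "0 -1 -6 0 8 -10 1; 0 -2 -13 -2 16 -20 1; 0 -3 -20 -4 24 -30 1; 1 -4 -27 -6 34 -40 1; 1 -5 -34 -8 44 -48 1; 1.5 -6 -41 -9 52 -55 1; 2 -7 -48 -10 60 -58 1; 2.5 -8 -55 -11 67 -58 1; 3 -9 -61 -12 72 -58 1; 3 -9.2 -63.5 -12 73 -58 1"

```text
time: 11.28
eef_pos: [600.0, 29.1, 299.3]
tcp_rot: [0.468, 0.884, -0.0, 0.001]
force: [-1.2, -1.3, 0.1]
gripper_width: 85.6
```

```bash
python3 go.py 603 63 191 124 45 20
```

```text
t 11.28 tcp [600.   29.1 299.3] x [-0.562  0.827 -0.002] y [0.827 0.562 0.001] z [ 0.001 -0.001 -1.   ] q [-0.04  0.36 -0.12  1.83  0.05  0.95  0.42] F [-1.2 -1.3  0.1] w 85.6
rot [-3.000e-02  4.509e+01  1.800e-01] shift [ 40.7  21.4 122.4] tcp target [595.1  74.7 176.9]
```

Call:
drive_tool --rows "0 5 0 3 3 5 1; 0 11 0 6 6 12 1; 0 17 0 10 9 22 1; 0 23 0 15 12 35 1; 0 29 0 20 15 50 1; 0 35 0 25 18 66 1; 0 40 0 31 20 84 1; 0 45 0 37 21 102 1; 0 45 0 40 21 116 1; 0 45 0 41 21 122 1"

```text
time: 12.12
eef_pos: [592.6, 73.8, 174.2]
tcp_rot: [0.434, 0.816, 0.178, -0.339]
force: [-0.1, 0.2, 0.3]
gripper_width: 85.5
```

```bash
python3 go.py 559.5 128 113 124 45 22
```

```text
t 12.12 tcp [592.6  73.8 174.2] x [-0.394  0.587  0.707] y [ 0.828  0.561 -0.004] z [-0.399  0.584 -0.707] q [ 0.28  0.77 -0.31  1.69 -0.44  1.23  0.86] F [-0.1  0.2  0.3] w 85.5
rot [-0.25 -0.03 -0.11] shift [  1.6   3.4 110.1] tcp target [550.8 140.9  97.4]
```

Call:
drive_tool --rows "0 0 0 0 1 8 1; 0 0 0 1 2 18 1; 0 0 0 1.5 3 30 1; 0 0 0 1.5 3.4 42 1; 0 0 0 1.5 3.4 54 1; 0 0 0 1.5 3.4 65 1; 0 0 0 1.5 3.4 72 1; 0 0 0 1.5 3.4 75 1; 0 0 0 1.5 3.4 75 1; 0 0 0 1.5 3.4 75 1"

```text
time: 12.95
eef_pos: [565.2, 120.1, 122.1]
tcp_rot: [0.434, 0.816, 0.178, -0.339]
force: [0.7, 0.7, -0.4]
gripper_width: 85.4
```

```bash
python3 go.py 559.5 128 113 124 45 22; python3 - <<'E'
from bench import ctrl
import sys;sys.path.insert(0,'.')
from h import *
t=ctrl.grab_frame("top");s=ctrl.grab_frame("side")
crop(t,230,150,330,250,5,"tc6");crop(s,260,140,380,260,5,"sc6")
E
```

```text
t 12.95 tcp [565.2 120.1 122.1] x [-0.394  0.587  0.707] y [ 0.828  0.56  -0.004] z [-0.399  0.584 -0.707] q [ 0.24  0.81 -0.33  1.78 -0.47  1.08  0.88] F [ 0.7  0.7 -0.4] w 85.4
rot [-0.23 -0.01 -0.12] shift [ 0.4 -0.2 35.3] tcp target [550.8 140.9  97.4]
```

View pics/sc6.png

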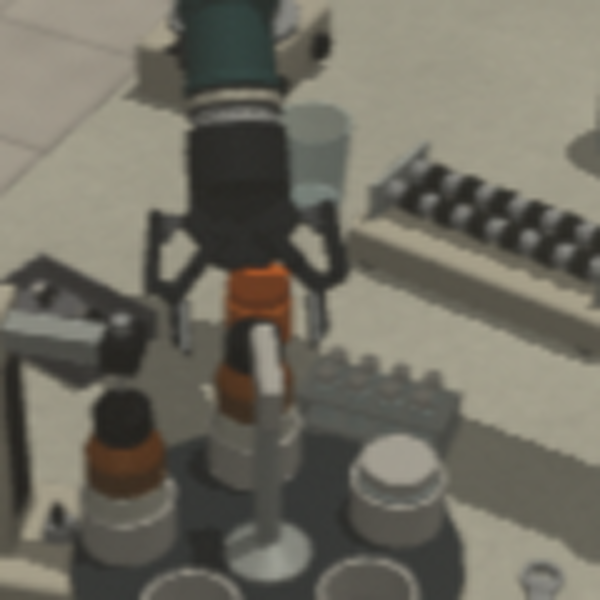

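View pics/tc6.png

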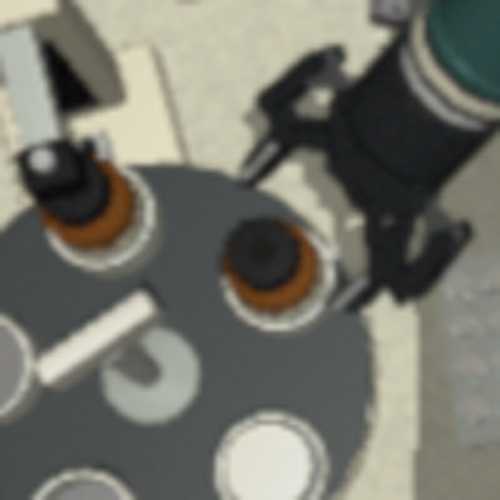

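The fingers straddle the bottle evenly in both views. In the top crop the tips are at (250,180) and (342,300), with the cap at (262,253) between them. I'll advance 35 mm and close.

Call:
drive_tool --rows "0 0 0 0 0 8 1; 0 0 0 0 0 18 1; 0 0 0 0 0 27 1; 0 0 0 0 0 33 1; 0 0 0 0 0 35 1; 0 0 0 0 0 35 1; 0 0 0 0 0 35 0.6; 0 0 0 0 0 35 0.5; 0 0 0 0 0 35 0.45; 0 0 0 0 0 35 0.4" --squeeze 50

```text
time: 13.88
eef_pos: [552.1, 139.9, 97.8]
tcp_rot: [0.434, 0.816, 0.178, -0.338]
force: [0.7, 0.8, 0.2]
gripper_width: 59.7
```

```bash
python3 go.py 559.5 128 113 124 45 22; python3 - <<'E'
from bench import ctrl
import sys;sys.path.insert(0,'.')
from h import *
t=ctrl.grab_frame("top");s=ctrl.grab_frame("side")
crop(t,230,150,330,250,5,"tc7");crop(s,260,140,380,260,5,"sc7")
E
```

```text
t 13.88 tcp [552.1 139.9  97.8] x [-0.394  0.588  0.706] y [ 0.829  0.559 -0.003] z [-0.397  0.584 -0.708] q [ 0.22  0.83 -0.34  1.82 -0.49  1.01  0.89] F [0.7 0.8 0.2] w 59.7
rot [-0.14  0.06 -0.12] shift [ 0.8 -0.5  1.3] tcp target [550.8 140.9  97.4]
```

View pics/sc7.png

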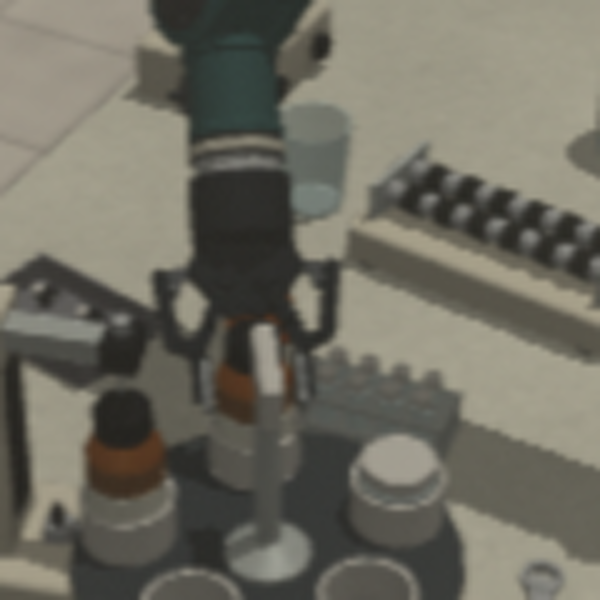

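View pics/tc7.png

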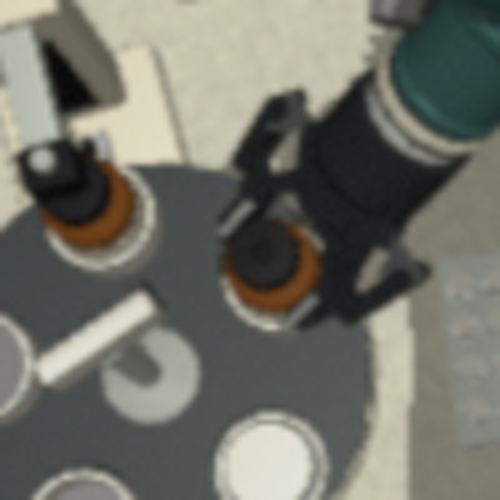

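The bottle sits between the pads at body height with the cap clear of the palm. Closing.

Call:
drive_tool --rows "0 0 0 0 0 0 0.3; 0 0 0 0 0 0 0.2; 0 0 0 0 0 0 0; 0 0 0 0 0 0 -0.3; 0 0 0 0 0 0 -0.5; 0 0 0 0 0 0 -0.5; 0 0 0 0 0 0 -0.5; 0 0 0 0 0 0 -0.5; 0 0 0 0 0 0 -0.5; 0 0 0 0 0 0 -0.5" --squeeze 70

```text
time: 14.82
eef_pos: [552.2, 140.0, 98.0]
tcp_rot: [0.434, 0.816, 0.178, -0.338]
force: [0.6, -2.4, 5.2]
gripper_width: 54.3
```

```bash
python3 go.py 559.5 128 253 124 45 22
```

```text
t 14.82 tcp [552.2 140.   98. ] x [-0.394  0.588  0.707] y [ 0.829  0.559 -0.003] z [-0.397  0.584 -0.708] q [ 0.22  0.83 -0.34  1.82 -0.49  1.01  0.89] F [ 0.6 -2.4  5.2] w 54.3
rot [-0.13  0.04 -0.12] shift [ 99.6  -1.1 -97.6] tcp target [550.8 140.9 237.4]
```

Call:
drive_tool --rows "0 0 0 1.5 0 -1.5 -0.5; 0 0 0 4 0 -4 -0.5; 0 0 0 8 0 -8 -0.5; 0 0 0 14 0 -14 -0.5; 0 0 0 22 0 -22 -0.5; 0 0 0 32 0 -32 -0.5; 0 0 0 43 0 -43 -0.5; 0 0 0 54 0 -54 -0.5; 0 0 0 63 0 -63 -0.5; 0 0 0 67 0 -67 -0.5"

```text
time: 15.65
eef_pos: [553.4, 140.7, 195.8]
tcp_rot: [0.434, 0.816, 0.179, -0.337]
force: [1.0, 0.8, -3.0]
gripper_width: 54.1
```

```bash
python3 go.py; python3 - <<'E'
from bench import ctrl
import sys;sys.path.insert(0,'.')
from h import *
t=ctrl.grab_frame("top");s=ctrl.grab_frame("side")
crop(t,230,150,330,250,4,"tc8");crop(s,260,140,380,260,5,"sc8")
E
```

```text
t 15.65 tcp [553.4 140.7 195.8] x [-0.397  0.587  0.705] y [0.829 0.56  0.   ] z [-0.394  0.585 -0.709] q [ 0.22  0.7  -0.35  1.79 -0.49  1.15  0.81] F [ 1.   0.8 -3. ] w 54.1
```

View pics/sc8.png

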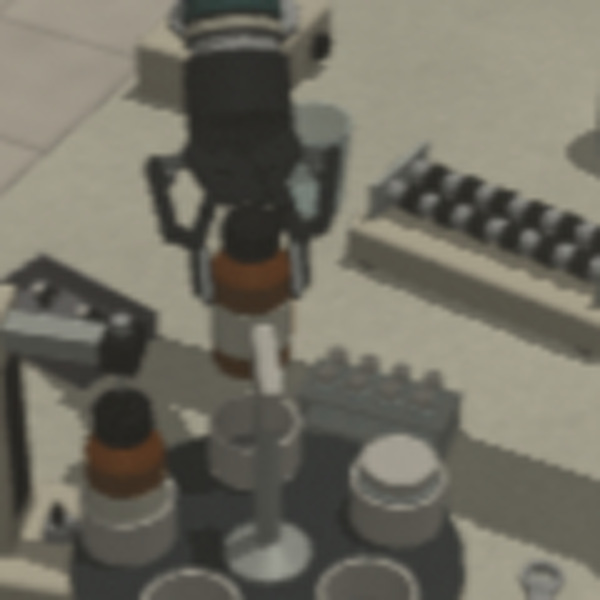

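View pics/tc8.png

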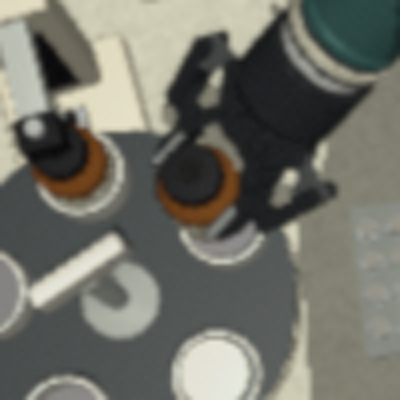

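The bottle came out upright and clear of its cup, and the empty bottle and the jar are undisturbed. Now swing out and over towards the mixer.

```bash
python3 go.py 600 0 300 85 20 22
```

```text
t 15.75 tcp [553.2 140.4 194.4] x [-0.397  0.588  0.705] y [ 0.829  0.559 -0.   ] z [-0.395  0.584 -0.709] q [ 0.22  0.7  -0.35  1.79 -0.49  1.15  0.81] F [-0.1  0.4 -3.8] w 54.1
rot [-21.09 -23.85  33.18] shift [ -37.1  -35.1 -156.6] tcp target [600.7   7.5 279.3]
```

Call:
drive_tool --rows "0 0 0 0 0 -6 -0.5; 0 0 0 -3 -2 -18 -0.5; -2 -2 3 -6 -5 -35 -0.5; -5 -5 7 -10 -10 -55 -0.5; -8 -8.5 12 -15 -15 -77 -0.5; -11 -12 17 -20 -20 -99 -0.5; -14 -15.5 22 -26 -25 -120 -0.5; -17 -19 27 -31 -30 -138 -0.5; -20 -22.5 31 -35 -33 -150 -0.5; -21 -24 33 -37 -35 -156 -0.5"

```text
time: 16.58
eef_pos: [600.0, 6.0, 280.8]
tcp_rot: [0.727, 0.665, 0.127, -0.115]
force: [-0.5, 0.7, -3.8]
gripper_width: 54.2
```

```bash
python3 go.py 580 -130 300 40 -12 22
```

```text
t 16.58 tcp [600.    6.  280.8] x [0.083 0.937 0.338] y [ 0.996 -0.089  0.002] z [ 0.032  0.336 -0.941] q [ 0.14  0.4  -0.07  1.87 -0.41  0.91  0.25] F [-0.5  0.7 -3.8] w 54.2
rot [ -2.95 -30.15  45.35] shift [-133.   -11.1  -45.4] tcp target [ 576.5 -132.9  278.5]
```

Call:
drive_tool --rows "0 -2 3 -5 0 -4 -0.5; 0 -5 7 -14 -1 -9 -0.5; -1 -8 12 -28 -2 -14 -0.5; -1 -11.5 17 -43 -3 -19 -0.5; -1.5 -15 22 -59 -5 -24 -0.5; -2 -18.5 27 -76 -6 -29 -0.5; -2 -22 32 -93 -8 -34 -0.5; -2.5 -25 37 -109 -9 -39 -0.5; -3 -28 42 -123 -10 -43 -0.5; -3 -30 45.5 -133 -11 -45 -0.5"

```text
time: 17.42
eef_pos: [575.9, -133.4, 278.0]
tcp_rot: [0.936, 0.336, -0.099, 0.035]
force: [0.7, -0.6, -3.8]
gripper_width: 54.4
```

```bash
python3 go.py 535 -215 230 -6.3 -45 22
```

```text
t 17.42 tcp [ 575.9 -133.4  278. ] x [ 0.754  0.623 -0.209] y [ 0.636 -0.771 -0.001] z [-0.162 -0.132 -0.978] q [-0.17  0.45  0.35  1.8   0.01  1.06 -0.73] F [ 0.7 -0.6 -3.8] w 54.4
rot [ 22.12 -31.12  40.83] shift [-78.9  25.8  81.8] tcp target [ 519.5 -213.3  214.4]
```

Call:
drive_tool --rows "1.5 -2 3 -3 1 2 -0.5; 4 -5 7 -9 3 6 -0.5; 6.5 -9 12 -17 5 12 -0.5; 9 -12.5 16.5 -26 8 20 -0.5; 11.5 -16 21 -36 11 30 -0.5; 14 -20 26 -46 14 42 -0.5; 16.5 -23.5 31 -56 18 55 -0.5; 19 -27 35.5 -66 21 67 -0.5; 21 -30 39 -75 24 77 -0.5; 22 -31 41 -79 26 82 -0.5"

```text
time: 18.25
eef_pos: [519.1, -214.6, 211.5]
tcp_rot: [0.922, -0.054, -0.383, -0.021]
force: [-0.1, -0.8, -4.2]
gripper_width: 54.2
```

```bash
python3 go.py 519 -222 124 -6.3 -45 22; python3 - <<'E'
from bench import ctrl
import sys;sys.path.insert(0,'.')
from h import *
t=ctrl.grab_frame("top");s=ctrl.grab_frame("side")
pickle.dump(t,open("top2.pkl","wb"));pickle.dump(s,open("side2.pkl","wb"))
crop(t,350,150,450,270,5,"tc9");crop(s,290,100,430,220,5,"sc9")
E
```

```text
t 18.25 tcp [ 519.1 -214.6  211.5] x [ 0.701 -0.084 -0.708] y [-0.116 -0.993  0.003] z [-0.704  0.08  -0.706] q [-0.05  0.83  0.53  1.57 -0.13  1.59 -1.16] F [-0.1 -0.8 -4.2] w 54.2
rot [-0.16  0.09 -0.38] shift [62.6  7.2 83.2] tcp target [ 503.5 -220.3  108.4]
```

View pics/sc9.png

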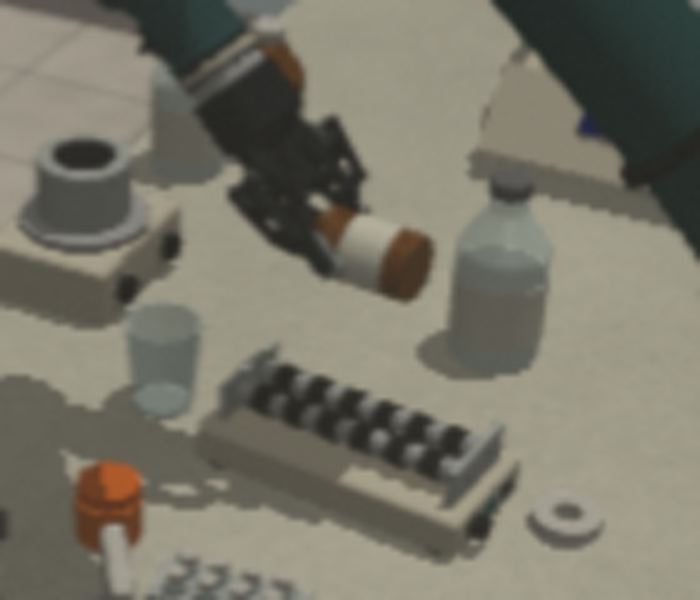

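View pics/tc9.png

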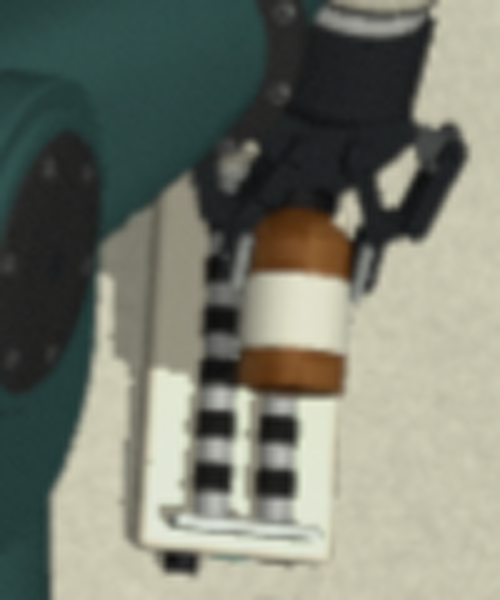

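The bottle lies level over the mixer along its axis, cap outward. I'll lower it to 30 mm above its seat.

Call:
drive_tool --rows "0 0 0 3 0.5 4 -0.5; 0 0 -0.2 9 1.5 12 -0.5; 0 0 -0.4 18 3 24 -0.5; 0 0 -0.4 28 4 37 -0.5; 0 0 -0.4 38 5 50 -0.5; 0 0 -0.4 48 6 63 -0.5; 0 0 -0.4 56 7 74 -0.5; 0 0 -0.4 61 7 81 -0.5; 0 0 -0.4 62.5 7 83 -0.5; 0 0 -0.4 62.5 7 83 -0.5"

```text
time: 19.18
eef_pos: [503.5, -220.1, 109.5]
tcp_rot: [0.923, -0.05, -0.382, -0.022]
force: [-0.4, 1.0, -2.5]
gripper_width: 54.2
```

```bash
python3 go.py 519 -222 94 -6.3 -45 22; python3 - <<'E'
from bench import ctrl
import sys;sys.path.insert(0,'.')
from h import *
t=ctrl.grab_frame("top");s=ctrl.grab_frame("side")
pickle.dump(t,open("top2.pkl","wb"));pickle.dump(s,open("side2.pkl","wb"))
crop(t,370,170,430,270,6,"tc10");crop(s,310,130,410,220,6,"sc10")
E
```

```text
t 19.18 tcp [ 503.5 -220.1  109.5] x [ 0.703 -0.075 -0.707] y [-0.109 -0.994 -0.003] z [-0.703  0.079 -0.707] q [-0.03  0.94  0.5   1.63 -0.16  1.42 -1.14] F [-0.4  1.  -2.5] w 54.2
rot [-0.1   0.    0.14] shift [22.   0.3 21.9] tcp target [ 503.5 -220.3   78.4]
```

View pics/sc10.png

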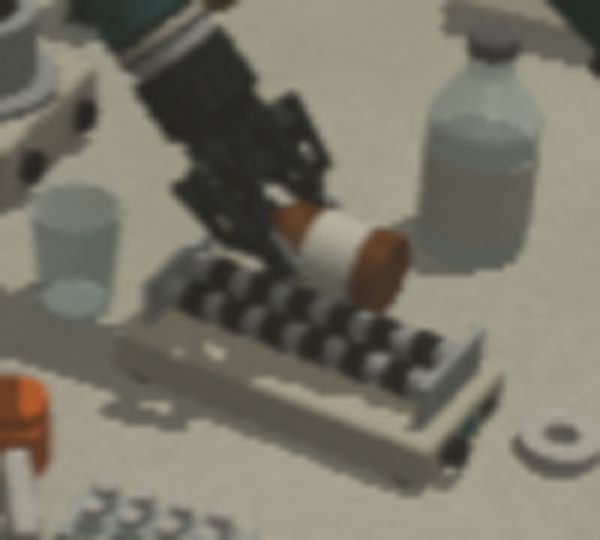

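View pics/tc10.png

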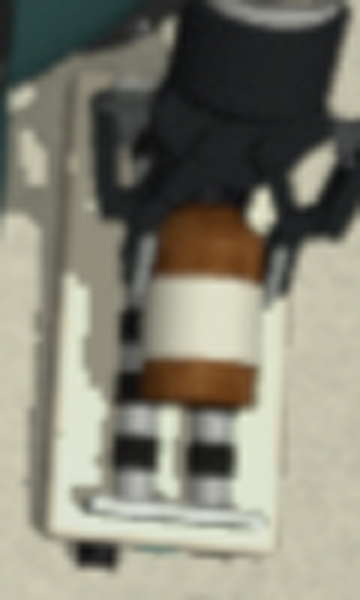

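```bash
python3 - <<'E'
from h import *
t=load("top2")
# silhouette midpoints at label bottom & body end, axis at z~124
pts=np.array([[(143+253)/2,(362+367)/2],[(150+262)/2,(277+283)/2]])/6+[370,170]
P=onz(t,pts,124);print(P.round(1))
C=np.array([510.5,-222.4]);u=np.array([.994,-.1093]);n=np.array([.1093,.994])
for p in P: print("along",(p[:2]-C)@u,"lat",(p[:2]-C)@n)
# roller check again from current image near front bands
for q in((134,452),(211,459)): print(onz(t,[np.array(q)/6+[370,170]],58)[0].round(1))
E
```

```text
[[ 469.2 -218.4  124. ]
 [ 510.1 -224.7  124. ]]
along -41.49953714440728 lat -0.5893573124813904
along -0.16760158186639512 lat -2.3139593126720484
[ 431.9 -197.    58. ]
[ 427.7 -235.6   58. ]
```

Relative to the rollers in the same picture, the bottle is centred to about 1 mm. Lowering the last stretch, slowing towards contact.

Call:
drive_tool --rows "0 0 0 2 0 2 -0.5; 0 0 0 5 0 5 -0.5; 0 0 0 8 0 8 -0.5; 0 0 0 11 0 11 -0.5; 0 0 0 14 0 14 -0.5; 0 0 0 16 0 16 -0.5; 0 0 0 17 0 17 -0.5; 0 0 0 18 0 18 -0.5; 0 0 0 18.5 0 18.5 -0.5; 0 0 0 18.5 0 18.5 -0.5"

```text
time: 20.12
eef_pos: [504.1, -220.8, 84.1]
tcp_rot: [0.923, -0.05, -0.381, -0.022]
force: [-0.4, 0.2, -3.2]
gripper_width: 54.4
```

```bash
python3 go.py 519 -222 94 -6.3 -45 22
```

```text
t 20.12 tcp [ 504.1 -220.8   84.1] x [ 0.704 -0.076 -0.706] y [-0.11  -0.994 -0.002] z [-0.702  0.079 -0.708] q [-0.02  0.97  0.49  1.63 -0.17  1.39 -1.14] F [-0.4  0.2 -3.2] w 54.4
rot [-0.07 -0.09  0.08] shift [ 3.6 -0.4  4.5] tcp target [ 503.5 -220.3   78.4]
```

Call:
drive_tool --rows "0 0 0 0.5 0 0.5 -0.5; 0 0 0 1 0 1 -0.5; 0 0 0 1.5 0 1.5 -0.5; 0 0 0 2 0 2 -0.5; 0 0 0 2.5 0 2.5 -0.5; 0 0 0 2.8 0 2.8 -0.5; 0 0 0 3 0 3 -0.5; 0 0 0 3.2 0 3.2 -0.5; 0 0 0 3.2 0 3.2 -0.5; 0 0 0 3.2 0 3.2 -0.5"

```text
time: 20.95
eef_pos: [504.1, -221.1, 81.4]
tcp_rot: [0.923, -0.051, -0.382, -0.022]
force: [0.9, 0.2, 6.0]
gripper_width: 54.5
```

```bash
python3 go.py 519 -222 94 -6.3 -45 22
```

```text
t 20.95 tcp [ 504.1 -221.1   81.4] x [ 0.703 -0.077 -0.707] y [-0.11  -0.994 -0.002] z [-0.702  0.079 -0.707] q [-0.02  0.97  0.49  1.63 -0.18  1.38 -1.14] F [0.9 0.2 6. ] w 54.5
rot [-0.09 -0.02  0.06] shift [ 1.6 -0.7  2.6] tcp target [ 503.5 -220.3   78.4]
```

Contact: the vertical force went from −3.5 to +6 N. Checking how the bottle seats before release.

```bash
python3 - <<'E'
from bench import ctrl
import sys;sys.path.insert(0,'.')
from h import *
t=ctrl.grab_frame("top");s=ctrl.grab_frame("side")
pickle.dump(t,open("top3.pkl","wb"));pickle.dump(s,open("side3.pkl","wb"))
crop(t,370,170,430,270,6,"tc11");crop(s,315,140,405,215,7,"sc11")
E
```

```text
(no output)
```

View pics/sc11.png

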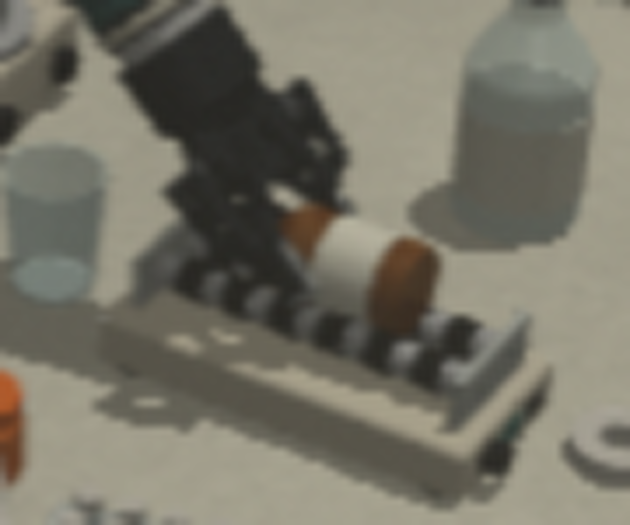

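View pics/tc11.png

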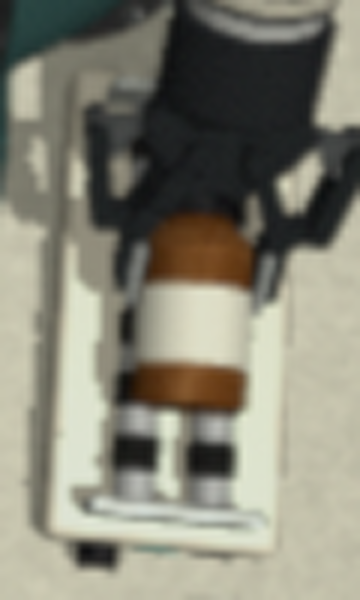

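It looks seated on both rollers between the end plates. I'll ease the grip to let it settle, then open.

Call:
drive_tool --rows "0 0 0 0.3 0 0.3 -0.5; 0 0 0 0.5 0 0.5 -0.5; 0 0 0 0.5 0 0.5 -0.5; 0 0 0 0.5 0 0.5 -0.5; 0 0 0 0.5 0 0.5 -0.5; 0 0 0 0.5 0 0.5 -0.5; 0 0 0 0.5 0 0.5 -0.5; 0 0 0 0.5 0 0.5 -0.5; 0 0 0 0.5 0 0.5 -0.5; 0 0 0 0.5 0 0.5 -0.5" --squeeze 20

```text
time: 21.88
eef_pos: [504.2, -221.2, 81.3]
tcp_rot: [0.922, -0.051, -0.382, -0.022]
force: [1.1, -0.3, 5.5]
gripper_width: 54.4
```

Call:
drive_tool --rows "0 0 0 0 0 0 0.33; 0 0 0 0 0 0 0.36; 0 0 0 0 0 0 0.4; 0 0 0 0 0 0 0.45; 0 0 0 0 0 0 0.5; 0 0 0 0 0 0 0.6; 0 0 0 0 0 0 0.7; 0 0 0 0 0 0 0.8; 0 0 0 0 0 0 0.9; 0 0 0 0 0 0 0.9"

```text
time: 22.72
eef_pos: [504.2, -221.2, 81.3]
tcp_rot: [0.922, -0.051, -0.382, -0.022]
force: [0.7, 0.2, -0.5]
gripper_width: 81.2
```

```bash
python3 go.py; python3 - <<'E'
from bench import ctrl
import sys;sys.path.insert(0,'.')
from h import *
t=ctrl.grab_frame("top");s=ctrl.grab_frame("side")
crop(t,370,170,430,270,6,"tc12");crop(s,315,140,405,215,7,"sc12")
E
```

```text
t 22.72 tcp [ 504.2 -221.2   81.3] x [ 0.703 -0.077 -0.707] y [-0.11  -0.994 -0.002] z [-0.703  0.079 -0.707] q [-0.02  0.97  0.49  1.63 -0.17  1.39 -1.14] F [ 0.7  0.2 -0.5] w 81.2
```

View pics/sc12.png

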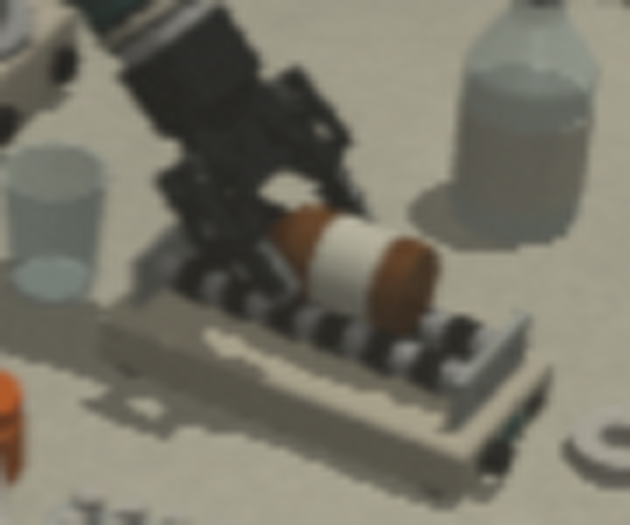

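View pics/tc12.png

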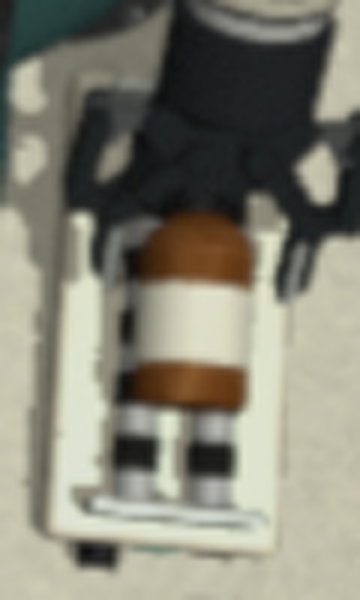

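The bottle stayed put on release, and both fingers stand clear of it. Next, retreat back along the tool axis (up and outward).

Call:
drive_tool --rows "0 0 0 0 0 -4 1; 0 0 0 0 0 -12 1; 0 0 0 0 0 -24 1; 0 0 0 0 0 -38 1; 0 0 0 0 0 -54 1; 0 0 0 0 0 -70 1; 0 0 0 0 0 -90 1; 0 0 0 0 0 -110 1; 0 0 0 0 0 -125 1; 0 0 0 0 0 -130 1"

```text
time: 23.65
eef_pos: [598.3, -232.2, 175.3]
tcp_rot: [0.923, -0.05, -0.38, -0.021]
force: [0.5, 0.5, 0.1]
gripper_width: 85.4
```

```bash
python3 go.py 600 -300 330 -6.3 -10
```

```text
t 23.65 tcp [ 598.3 -232.2  175.3] x [ 0.706 -0.077 -0.704] y [-0.109 -0.994 -0.   ] z [-0.699  0.077 -0.711] q [-0.01  0.96  0.51  1.36 -0.16  1.66 -1.16] F [0.5 0.5 0.1] w 85.4
rot [1.000e-02 3.472e+01 8.000e-02] shift [-102.4   67.2 -116.3] tcp target [ 600. -300.  330.]
```

Call:
drive_tool --rows "0 1 0 -12 0 -14 1; 0 4 0 -30 4 -34 1; 0 8 0 -50 10 -58 1; 0 13 0 -70 18 -80 1; 0 18 0 -85 28 -98 1; 0 24 0 -95 42 -110 1; 0 30 0 -102 60 -116 1; 0 34 0 -102 85 -116 1; 0 34 0 -102 105 -116 1; 0 34 0 -102 115 -116 1"

```text
time: 24.48
eef_pos: [591.8, -351.3, 331.4]
tcp_rot: [0.994, -0.057, -0.093, -0.004]
force: [-0.2, -0.3, 0.1]
gripper_width: 85.4
```

```bash
python3 go.py; python3 - <<'E'
from bench import ctrl
import sys;sys.path.insert(0,'.')
from h import *
t=ctrl.grab_frame("top");s=ctrl.grab_frame("side")
pickle.dump(t,open("top4.pkl","wb"));pickle.dump(s,open("side4.pkl","wb"))
crop(t,200,130,500,300,2.6,"tc13");crop(s,220,130,420,300,3.5,"sc13");crop(t,370,170,430,270,6,"tc14")
E
```

```text
t 24.48 tcp [ 591.8 -351.3  331.4] x [ 0.976 -0.112 -0.185] y [-0.114 -0.993  0.002] z [-0.184  0.019 -0.983] q [ 0.11  0.59  0.56  1.49 -0.21  1.31 -1.  ] F [-0.2 -0.3  0.1] w 85.4
```

View pics/sc13.png

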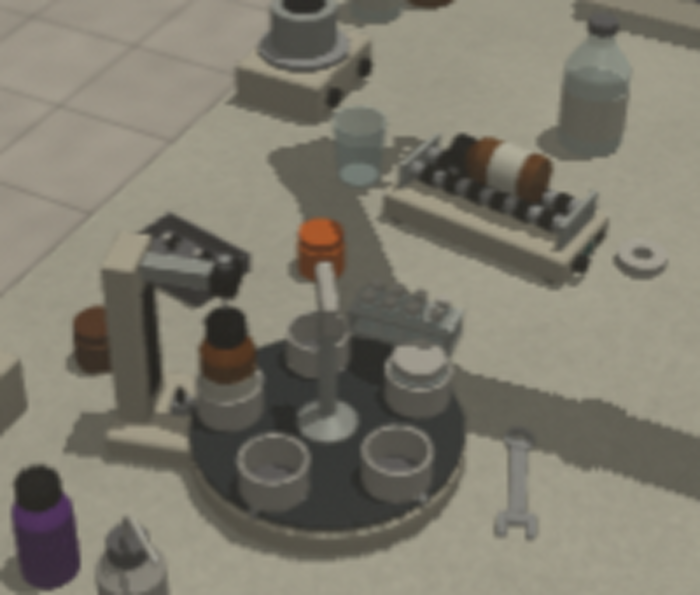

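View pics/tc13.png

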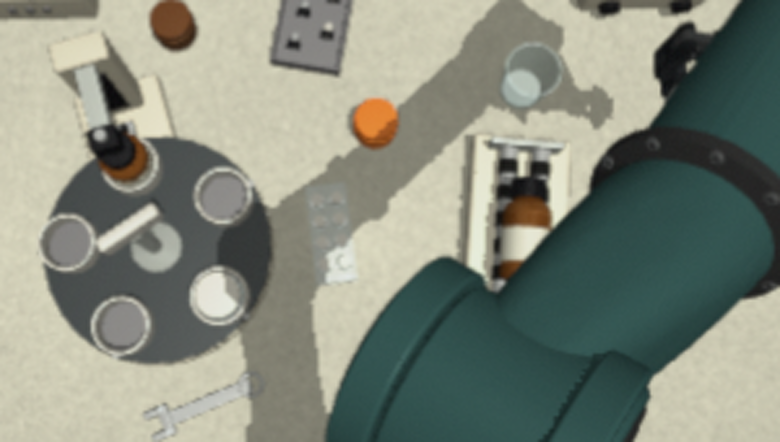

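View pics/tc14.png

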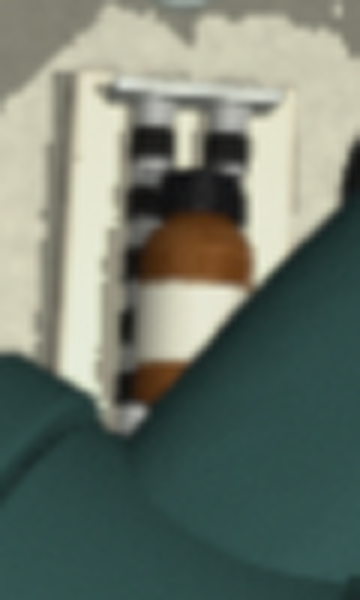

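```bash
python3 - <<'E'
from h import *
t=load("top4")
C=np.array([510.5,-222.4]);u=np.array([.994,-.1093]);n=np.array([.1093,.994])
for nm,q,z in(("cap end",(204,172),94),("base end",(188,407),94),("label upper mid",(193,283),94),("cap mid",(203,190),94)):
    p=onz(t,[np.array(q)/6+[370-.42,170-.42]],z)[0];print(nm,p.round(1),"along",((p[:2]-C)@u).round(1),"lat",((p[:2]-C)@n).round(1))
E
```

```text
cap end [ 570.2 -231.9   94. ] along 60.4 lat -3.0
base end [ 452.5 -217.2   94. ] along -58.2 lat -1.2
label upper mid [ 514.1 -223.2   94. ] along 3.7 lat -0.4
cap mid [ 561.  -230.9   94. ] along 51.1 lat -2.9
```

The bottle measures 118.6 mm long at valley height. It is centred to about 1 mm lengthways and 2 mm sideways, and lies within about 1–2° of the rollers. Handing in.

```bash
python3 -c "
from bench import ctrl
print(ctrl.hand_in())"
```

```text
the job is handed in; nothing more can be done
None
```

The job is done and handed in at about 24.5 s of the 58 s allowed; no verdict is reported. I pinched the T-bar and turned the carousel one station clockwise (−72°). I then lifted the filled bottle out with the tool tilted 45° and laid it in the roller valley, cap outward. I released it after gentle contact, about 9 N on the rollers.

**Last checks (camera pictures):**
- **Filled bottle:** it lies on both rollers between the end plates. It is about 1 mm off centre lengthways and 1–3 mm off sideways, which is near the camera's accuracy. It lies within about 1–2° of the rollers, and its length cast at valley height came to 118.6 mm against 118 mm.
- **Carousel:** it looks at rest in its detent, judged by eye after release, with the empty bottle under the needle and the jar upright in its cup.
- **Bystanders:** nothing looked moved in the two views; I did not measure this.
- **Robot:** it stands clear of everything, with no force on the wrist beyond sensor noise.

**What disagreed or failed:**
- My first approach to the bottle (azimuth 60°) ran into wrist joint limits. I backed out without touching anything and came in at 124° instead.
- The camera put the carousel axis about 2–3 mm lower in y than the gripper found when it pinched the bar.
- The bottle met the rollers about 3 mm higher than I had computed, probably because of a small offset in how I held it.

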